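# Open the stock drawer and scan the pack

## Task

Pull the red-handled drawer all the way out to its stop and leave it out. Then take the scanner from its holder, hold it still for a second about 7 cm from the middle of the barcode label on the pack in that drawer, pointing squarely at the label without touching the pack, and put it back standing in its holder, set down gently before you let go. Leave the blue-handled drawer shut and everything else on the counter where it is.

Things in the scene. Friction and masses are not known exactly. Their poses are not given: they have to be found in the camera images.
- red_unit: Low wooden unit with one red-handled drawer, 260 (x) x 180 x 115 mm, facing its own -x; origin on the counter right below the grip point of the shut drawer's handle. Shut drawer's face at x 36 mm. Its top board (z 115-130 mm) overhangs the front to x 8 mm, over the handle's root; a black receipt printer on it, front at x 115 mm, rises to z 205 mm (paper slip to 250 mm). Fixed.
- red_drawer (a joint): How far the red-handled drawer is pulled out, along the red unit's -x: 0 shut, 0.130 m at its stop. Slides stiffly (2 N) and stays where it is left. Drawer front 172 mm wide, top edge at z = 107 mm; the side walls' top edges are at z = 85 mm.
- red_drawer_handle (a point): Grip point on the red handle's neck, z 70 mm, 36 mm out from the drawer face. Neck 18 mm wide (y) x 26 mm tall along the unit's x; its head (28 wide, 34 tall, 15 thick) begins 10 mm further out. Axes as the unit's. Shut, the board's edge is 8 mm behind and 45 mm above this point, so a vertical gripper does not fit: tilt the tool, hand leaning to the robot.
- pack: Yellow chopstick pack, 100 x 60 x 16 mm, on a slope in the red-handled drawer, up to 35 mm to either side, with a white barcode label 46 x 40 mm in the middle of its upper face. Origin: label centre; z points out of the label, 35 degrees from vertical towards the drawer front; y across the drawer. Hidden until the drawer is out.
- holder: Scanner holder: an open-topped blue box on a black foot 110 x 100 x 6 mm. Outer 62 (x) x 70 (y) mm, walls 4 mm, rim at z = 62 mm, inner floor at z = 10 mm. Origin at the centre of the underside on the counter. Fixed.
- scanner: Stick-shaped barcode scanner, 150 mm long, 160 g, nose down in the holder. Black nose 36 (x) x 44 (y) x 34 mm, above it a grey grip 28 (x) x 34 (y) mm up to the orange tail end. Origin: centre of the red window in the nose's end face; z runs to the tail, the beam leaves along -z. A half turn about z makes no difference.
- scanner_window (a point): Centre of the scanner's red window, in its nose's end face (the scanner's origin).
- scanner_tail (a point): Centre of the scanner's tail end, 150 mm from the window along its z.
- blue_drawer (a joint): How far the blue-handled drawer of the neighbouring unit (same build, with a white telephone on it) is pulled out, 0 shut. To be left shut.
- blue_unit: The neighbouring unit with the blue-handled drawer, same sizes, a telephone up to z = 195 mm on it. Origin likewise. Fixed.
- dispenser: Blue tape dispenser with red tape roll, 150 x 60 x 86 mm, origin at the centre of its underside. Bystander.
- calculator: Blue calculator, 110 x 150 x 21 mm, lying flat, origin at the centre of its underside. Bystander.
- mug: White mug, 76 mm across, 85 mm tall, handle at +y, origin at the centre of its underside. Bystander.
- tin: Metal tin with chopsticks, 72 mm across, 106 mm tall with its contents, origin at the centre of its underside. Bystander.
- glue: Small white glue jar with orange cap, 36 mm across, 65 mm tall, between the two units' drawers; origin at the centre of its underside. Bystander.
- flatpack: Brown cardboard pack of chopsticks, 200 x 60 x 17 mm, lying flat, origin at the centre of its underside. Bystander.
Things that resemble listed ones, but are neither listed nor needed, are in the scene too. Leave any purple look-alike of the scanner alone.

How it is judged:
On the way, in this order (a step that is already met when the one before it is completed fails the run):
1. the red-handled drawer is out at its stop (within 8 mm of 130 mm) (value of joint red_drawer above 0.122 m), for 0.2 s.
2. drawer out; the gripped scanner held still 0.8 s, window 40 to 110 mm in front of the label, within 20 mm of its centre each way, pointing within 15 degrees of square onto it (value of joint red_drawer above 0.12 m and x of scanner_window in the frame of pack between -0.02 and 0.02 m and y of scanner_window in the frame of pack between -0.02 and 0.02 m and z of scanner_window in the frame of pack between 0.04 and 0.11 m and z of scanner_tail in the frame of pack above 0.15 m and angle between the z axis of scanner and the z axis of pack, either way round below 0.26 rad and linear speed of scanner below 0.03 m/s and angular speed of scanner below 0.25 rad/s and contact force between the fingers and scanner above 0.5 N), for 0.8 s.
3. the scanner is back in its holder, within 9 mm of the holder's floor, while still gripped (x of scanner in the frame of holder between -0.02 and 0.02 m and y of scanner in the frame of holder between -0.02 and 0.02 m and z of scanner in the frame of holder below 0.019 m and angle between scanner's own z axis and vertical below 0.2 rad and contact force between the fingers and scanner above 0.5 N), for 0.1 s.
At the end, for the whole second after the job is handed in: The red-handled drawer is out by more than 120 mm, the blue-handled one is shut (under 20 mm), and the scanner stands released and at rest in its holder: within 20 mm of its centre each way, nose within 9 mm of its floor, tilted less than 11 degrees (value of joint red_drawer above 0.12 m and value of joint blue_drawer below 0.02 m and x of scanner in the frame of holder between -0.02 and 0.02 m and y of scanner in the frame of holder between -0.02 and 0.02 m and z of scanner in the frame of holder below 0.019 m and angle between scanner's own z axis and vertical below 0.2 rad and linear speed of scanner below 0.02 m/s and contact force between the fingers and scanner below 0.1 N); the robot touches nothing.
It fails at once if the scanner touches the pack (over 1 N) (contact force between scanner and pack above 1 N).
It fails at once if the blue-handled drawer is pulled out more than 30 mm (value of joint blue_drawer above 0.03 m).
It fails at once if a bystander is shifted by more than 30 mm or tipped over (more than 30 degrees) (distance of any of dispenser, calculator, mug, tin, glue, flatpack from where it was at the start of the episode above 0.03 m or angle between any of dispenser, calculator, mug, tin, glue, flatpack's own z axis and vertical above 0.52 rad).
It also fails if it takes over 72 s, if anything falls off the work surface, if the arm or the gripper's body presses on something with over 40 N, if the wrist force passes 120 N, or if a joint passes its speed limit or range.

## Robot

A 7-joint arm with a two-finger parallel gripper is mounted at the origin on the work surface. World frame = base frame: x ahead of the robot, y to its left, z up, the work surface at z = 0. Lengths are in m, angles in rad, forces in N, time in s.
With the tool pointing down it reaches from about 0.35 to 0.9 m from the base axis. Payload 8.1 kg.
Tool frame: the origin (TCP) lies at the very end of the fingers, on their centre line; the grasp point (between the pads) lies 19 mm behind it; z points along the fingers, y is the line along which they close (so a half turn about z gives the same grasp; the last joint's range is limited). The gripper opens to 92 mm and grips with 3 to 60 N. Pads are 19 mm wide; open, the fingers measure 130 mm over their backs; the gripper's body (75 mm by 190 mm) begins 47 mm behind the grasp point.
Start: joints at [1.112, 0.434, 0.025, 1.573, -0.012, 1.134, -0.075], TCP at [0.218, -0.586, 0.227] pointing down, gripper open.
Joint ranges: [-2.62, 2.62], [-0.44, 2.09], [-1.27, 1.32], [0.08, 2.57], [-1.32, 4.46], [0.12, 2], [-2.74, 2.74]. Speed limits (rad/s): [2.22, 2.22, 3.01, 3.01, 3.14, 3.14, 3.14].

## Interface

Orientations are given as a rotation vector (axis times angle).
In Python, from cell import observe, get_image, sign_off, find_in, trace, place_of gives the robot as it stands. The module is installed in compiled form; this text tells all that it offers.
- The arm moves only by the shell command python3 -m handwheel 'ROWS' [OPENING] [FORCE]. ROWS is JSON, a list of rows, each a list of 6 numbers: the shift along the tool's x, y, z each as a share of 0.02 m, from -1 to 1, then the turn, a rotation vector about the tool's x, y, z each as a share of 4 degrees, from -1 to 1. A call has 1 to 8 rows; each row shifts and turns the commanded pose from where the row before left it, along the tool's axes as they then stand; what a row does not reach is not made up. A row lasts 1/12 s, in which the tool goes at most 41.7 mm and 7.16 degrees, less where a joint would pass 70% of its speed; a pose out of reach is approached as far as the arm can. A call with a number of a shift or a turn outside -1 to 1 is refused whole. A call with a gripper value outside its range is refused whole. OPENING is the opening, from 0 (shut) to 1 (fully open), set as the call begins (- or left out, the last holds). The fingers move at their own pace and stop on an object; FORCE is the grip in N (left out, the last holds). Time passes only in rows, so rows that do not move let the fingers close. It gives the time, the measured TCP pose, the force, the opening and the grip force at its end, in the units of the state.
- observe(): the state, without advancing time (a new reading comes with each control period).
- get_image(name): name is "side" or "top" or "wrist"; returns a dict with "image" (480x640x3 uint8, red, green, blue), "fx", "fy", "cx", "cy" (pixels), "position" and "orientation" of the camera in the world. Camera axes: x right, y down, z forward; pixel columns grow to the right and rows downward; lengths in m; the calibration is good to about 2 mm. A picture is of the moment at which its call begins. There is no depth.
- sign_off(): hands the job in; it is judged then, once.
Trained networks look in the newest picture that a camera, given by its name, has taken for a name from the list of things; names that differ only in an ending like _2 or _b are one class to them, and where a whole thing is asked for, a point or a joint stands for the part that bears it (a point fixed in the world has none). Each returns a list of dicts, best first, with "score" (0 to 1); they miss things now and then, are a little off and sometimes report something else, mostly with a low value. They report only what shows in the picture. A call takes as long as a camera call. They do not tell look-alikes from the thing itself.
- find_in(label, camera): "rect" ([centre column, centre row, width, height] as shares, 0 to 1, of the picture: columns of its width, rows of its height, round what is visible of it).
- trace(label, camera): "region" (480x640 bool, what is visible of it) and "rect" ([centre column, centre row, width, height] as shares, 0 to 1, of the picture: columns of its width, rows of its height, round what is visible of it).
- place_of(label, camera): "point" ([column, row] as shares, 0 to 1, of the picture: columns of its width, rows of its height: a listed point, or the origin of a listed thing).
The state is a dict: "clock": time; "joints": joint angles; "dq": joint speeds; "joint_efforts": joint torques, N m; "position": TCP position; "ee_rot": TCP orientation; "force": force on the tool from outside, world axes, zero at the start; "ft_torque": the same for the moment, N m; "width": opening from 0.0 (shut) to 1.0 (fully open); "gripper_force": force on a finger pad.
Only numpy, scipy, OpenCV 4.12 (cv2) and the standard library are available. Lean on these libraries where they do the work, as an engineer would, in place of code of your own. Each camera call takes 0.05 s, during which the arm holds its last target. There are 200 camera calls.

## Working session

There is one attempt and no reset: what is moved stays moved. The work goes in short steps, Python scripts to look and compute and a shell command to move; the robot and the scene stay as the last step left them, time stands still between calls to the robot, and variables do not carry over. Pictures are saved under pics/ and viewed, at most 10 in all, crops included, and the job is handed in when it is done.

```bash
mkdir -p pics
cat > h.py <<'E'
import numpy as np, cv2
from scipy.spatial.transform import Rotation as R
from cell import observe, get_image, sign_off, find_in, trace, place_of
def camR(c):
    o=np.array(c["orientation"],float)
    return R.from_rotvec(o).as_matrix() if o.shape==(3,) else (R.from_quat(o).as_matrix() if o.shape==(4,) else o)
def ray(c,p):
    d=camR(c)@np.array([(p[0]-c["cx"])/c["fx"],(p[1]-c["cy"])/c["fy"],1.]); return np.array(c["position"]),d/np.linalg.norm(d)
def onz(c,p,z):
    o,d=ray(c,p); return o+d*(z-o[2])/d[2]
def proj(c,X):
    q=camR(c).T@(np.array(X)-c["position"]); return np.array([c["fx"]*q[0]/q[2]+c["cx"],c["fy"]*q[1]/q[2]+c["cy"]])
def tri(*ors):
    A=0;b=0
    for o,d in ors:
        M=np.eye(3)-np.outer(d,d);A=A+M;b=b+M@o
    return np.linalg.solve(A,b)
def save(c,n,box=None):
    im=c["image"][:,:,::-1]
    if box: 
        x0,y0,x1,y1=box; im=im[y0:y1,x0:x1]; s=min(800/(x1-x0),600/(y1-y0)); im=cv2.resize(im,None,fx=s,fy=s,interpolation=cv2.INTER_CUBIC)
    cv2.imwrite("pics/"+n+".png",im)
E
python3 - <<'E'
from h import *
print(observe())
P={}
for cam in("top","side"):
    c=get_image(cam);save(c,cam+"0");print(cam,c["position"],c["orientation"],c["fx"])
    for l in("red_drawer_handle","holder","scanner","scanner_tail","red_unit","blue_unit","glue","mug","tin","dispenser","calculator","flatpack"):
        r=place_of(l,cam)
        print(l,[(round(a["score"],2),np.round(np.array(a["point"])*[640,480]).tolist(),np.round(onz(c,np.array(a["point"])*[640,480],{"red_drawer_handle":.07,"scanner":.01,"scanner_tail":.16}.get(l,0)),3).tolist()) for a in r[:3]])
E
```

```text
{'clock': 0.0, 'joints': array([ 1.11239602,  0.43522928,  0.02495033,  1.57411117, -0.01158688,
        1.13398178, -0.07509008]), 'dq': array([-0.00132178,  0.00138748,  0.00063158, -0.00153346, -0.00085191,
        0.0003284 , -0.00102868]), 'joint_efforts': array([-7.84343192e-04, -6.67856169e+01,  9.85011309e-01, -3.14462149e+01,
       -6.05906406e-02,  4.30363964e-02,  2.39827123e-04]), 'position': array([ 0.21748749, -0.585389  ,  0.22593535]), 'ee_rot': array([-3.09051647e+00, -5.55623746e-01,  6.64529423e-04]), 'force': array([ 0.20962535,  0.19957848, -0.67423303]), 'ft_torque': array([-0.03362432,  0.02727014, -0.06455958]), 'gripper_force': 0.0, 'width': 0.9998381036429148}
top [0.36800648 0.01855496 1.24363249] [-2.15046817  2.12663086 -0.20300367] 489.9645327975158
red_drawer_handle [(0.75, [368.0, 191.0], [0.681, -0.149, 0.07]), (0.72, [454.0, 193.0], [0.678, -0.363, 0.07])]
holder [(0.91, [178.0, 293.0], [0.428, 0.323, 0.0])]
scanner [(0.91, [179.0, 295.0], [0.423, 0.316, 0.01]), (0.71, [166.0, 349.0], [0.292, 0.34, 0.01])]
scanner_tail [(0.91, [157.0, 293.0], [0.421
[... 782 characters left out ...]
.0], [0.42, 0.321, 0.01]), (0.91, [355.0, 452.0], [0.296, 0.347, 0.01])]
scanner_tail [(0.91, [358.0, 407.0], [0.297, 0.353, 0.16]), (0.61, [296.0, 362.0], [0.417, 0.322, 0.16])]
red_unit [(0.63, [285.0, 222.0], [0.696, -0.143, 0.0])]
blue_unit [(0.7, [225.0, 299.0], [0.688, 0.146, 0.0])]
glue [(0.7, [296.0, 273.0], [0.586, 0.007, 0.0]), (0.27, [226.0, 298.0], [0.689, 0.141, 0.0])]
mug [(0.9, [167.0, 401.0], [0.645, 0.401, 0.0])]
tin [(0.71, [326.0, 172.0], [0.698, -0.393, 0.0])]
dispenser [(0.69, [401.0, 203.0], [0.455, -0.349, 0.0])]
calculator [(0.85, [352.0, 302.0], [0.434, 0.032, 0.0]), (0.25, [404.0, 197.0], [0.457, -0.376, 0.0])]
flatpack [(0.69, [378.0, 240.0], [0.457, -0.181, 0.0])]
```

View pics/top0.png

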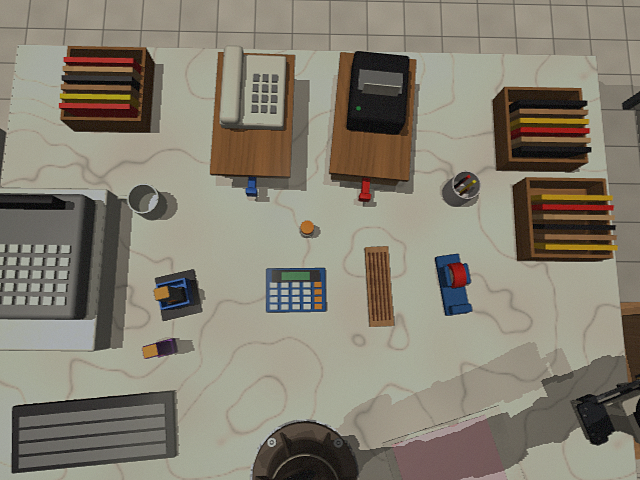

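View pics/side0.png

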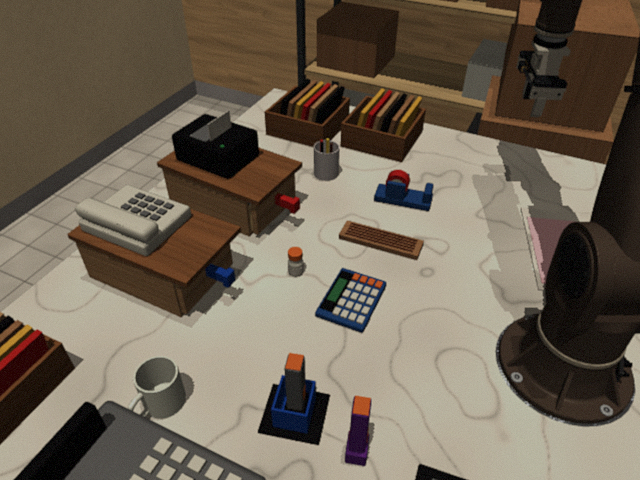

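The thing could be taken for: red handle (365,190 top) vs blue handle (251,186); scanner with grey grip in the blue holder (162,294 top / 294,380 side) vs free-standing purple look-alike (151,350 top / 359,430 side). I choose the red handle and the scanner in the holder. Now a close crop to check this.

Run:
```python
from h import *
c=get_image("top");im=c["image"][:,:,::-1]
a=cv2.resize(im[160:230,320:425],None,fx=5,fy=5,interpolation=cv2.INTER_CUBIC)  # 525x350
b=cv2.resize(im[260:320,145:210],None,fx=4,fy=4,interpolation=cv2.INTER_CUBIC)   #260x240
o=np.zeros((350,790,3),np.uint8);o[:,:525]=a;o[:240,528:788]=b
cv2.imwrite("pics/c1.png",o)
r=trace("red_drawer_handle","top");m=r[0]["region"];ys,xs=np.where(m);print(xs.min(),xs.max(),ys.min(),ys.max())
hsv=cv2.cvtColor(c["image"],cv2.COLOR_RGB2HSV)
for n,(bx) in {"hold":(150,265,210,325)}.items():
    s=c["image"][bx[1]:bx[3],bx[0]:bx[2]].max(2)<50
    p=np.argwhere(s)[:,::-1]+[bx[0],bx[1]]
    print(n,cv2.minAreaRect(p.astype(np.float32)))
# wood boards: edges
for n,bx in {"red":(320,45,425,200),"blue":(205,45,300,200)}.items():
    H=hsv[bx[1]:bx[3],bx[0]:bx[2]]
    s=((H[...,0]<18)&(H[...,1]>90)&(H[...,2]>100)).astype(np.uint8)
    L=[]
    for row in range(140,170,5):
        x=np.where(s[row-bx[1]])[0]
        L.append((row,x.min()+bx[0],x.max()+bx[0]))
    for k in (1,2):
        A=onz(c,(L[0][k],L[0][0]),.13);B=onz(c,(L[-1][k],L[-1][0]),.13)
        print(n,L[0],L[-1],A.round(3),B.round(3),np.degrees(np.arctan2(*(A-B)[1::-1])))
for X in [(.68,-.14,.07),(.55,-.14,.07)]: print(proj(c,X))
```

```text
332 396 176 200
hold ((177.90447998046875, 294.7527770996094), (43.397884368896484, 41.149288177490234), 77.00537872314453)
red (140, np.int64(333), np.int64(410)) (165, np.int64(330), np.int64(409)) [ 0.79  -0.059  0.13 ] [ 0.728 -0.052  0.13 ] -6.481905443754107
red (140, np.int64(333), np.int64(410)) (165, np.int64(330), np.int64(409)) [ 0.793 -0.243  0.13 ] [ 0.73  -0.239  0.13 ] -3.704568517022629
blue (140, np.int64(212), np.int64(291)) (165, np.int64(210), np.int64(290)) [0.785 0.229 0.13 ] [0.723 0.232 0.13 ] -1.8904610952699379
blue (140, np.int64(212), np.int64(291)) (165, np.int64(210), np.int64(290)) [0.788 0.042 0.13 ] [0.726 0.043 0.13 ] -1.304062337038952
[364.16635016 191.50048122]
[364.72216223 243.44840356]
```

View pics/c1.png

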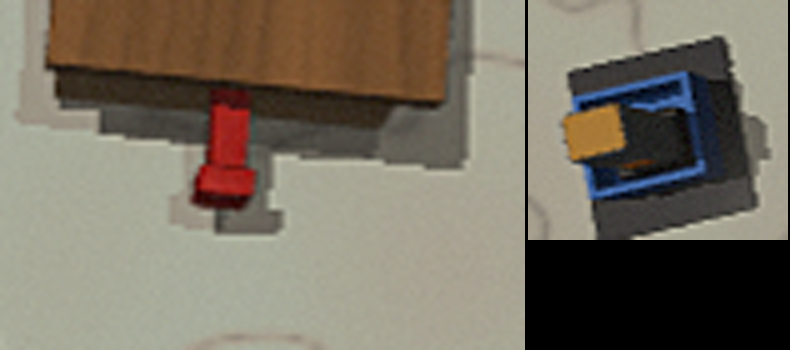

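```bash
cat >> h.py <<'E'
def plan(pos,Rt):
    s=observe();Rn=R.from_rotvec(s["ee_rot"]);Rt=R.from_matrix(Rt)
    w=np.degrees((Rn.inv()*Rt).as_rotvec())/4
    d=np.array(pos)-s["position"]
    print("turn units(4deg), tool now:",w.round(2)," shift in tool-now:",(Rn.inv().apply(d)/.02).round(2)," shift in target axes:",(Rt.inv().apply(d)/.02).round(2)," world mm",(d*1000).round(),"t",round(s["clock"],1),"F",np.round(s["force"],1),"w",round(s["width"],3),"g",round(s["gripper_force"],1))
def frame(z,xh):  # tool z, tool x hint
    z=np.array(z,float)/np.linalg.norm(z);x=np.array(xh,float);x=x-z*(x@z);x/=np.linalg.norm(x)
    return np.c_[x,np.cross(z,x),z]
E
python3 - <<'E'
from h import *
c=get_image("top")
A=onz(c,(329.6,173.4),.13);B=onz(c,(408.6,180.6),.13);d=(A-B)
print("board",A.round(3),B.round(3),"yaw",np.degrees(np.arctan2(d[1],d[0]))-90, np.linalg.norm(d))
f=lambda x,y:onz(c,(320+x/5,160+y/5),.085)
print("head top front/left.. ",f(197,170),f(254,168),f(224,168),f(229,100))
C=[onz(c,((x-528)/4+145,y/4+260),.006) for x,y in((568,72),(724,37),(758,205),(597,240))]
print("foot",np.round(C,3),"centre",np.mean(C,0).round(4))
for i in range(4):
    e=C[(i+1)%4]-C[i];print(np.linalg.norm(e).round(4),np.degrees(np.arctan2(e[1],e[0])).round(1))
C=[onz(c,((x-528)/4+145,y/4+260),.062) for x,y in((573,98),(688,72),(706,173),(593,198))]
print("rim",np.round(C,3),"centre",np.mean(C,0).round(4))
pts={}
for cam in("top","side"):
    c=get_image(cam)
    for l in("red_drawer_handle","red_unit","scanner_tail","holder","pack"):
        for a in place_of(l,cam)[:2]: pts.setdefault(l,[]).append((cam,ray(c,np.array(a["point"])*[640,480])))
for l,v in pts.items():
    for i in v:
        for j in v:
            if i[0]=="top" and j[0]=="side": print(l,tri(i[1],j[1]).round(4))
E
```

```text
board [ 0.707 -0.051  0.13 ] [ 0.692 -0.237  0.13 ] yaw -4.5462009623092285 0.18727351403395534
head top front/left..  [ 0.66956117 -0.12625481  0.085     ] [ 0.67096115 -0.15414647  0.085     ] [ 0.67075325 -0.13946835  0.085     ] [ 0.705143   -0.14229141  0.085     ]
foot [[0.466 0.38  0.006]
 [0.489 0.284 0.006]
 [0.384 0.257 0.006]
 [0.362 0.356 0.006]] centre [0.4252 0.3191 0.006 ]
0.0992 -76.5
0.1076 -165.9
0.1008 102.8
0.1064 13.2
rim [[0.446 0.36  0.062]
 [0.462 0.292 0.062]
 [0.402 0.278 0.062]
 [0.387 0.344 0.062]] centre [0.4242 0.3185 0.062 ]
red_drawer_handle [ 0.6881 -0.1525  0.0511]
red_unit [ 0.6901 -0.1479 -0.0016]
scanner_tail [0.3609 0.3264 0.111 ]
scanner_tail [0.4163 0.3224 0.1681]
scanner_tail [0.302  0.3393 0.1436]
scanner_tail [0.3535 0.3387 0.2234]
holder [ 0.4272  0.322  -0.0047]
pack [0.533  0.1114 0.1204]
```

Picture: red handle head at (365,197), neck (366,186) under the board edge (330,173)-(409,181). The scanner has an orange tail and black/grey body, and stands in the blue holder (164,293). The choice is confirmed.

Run:
```python
from h import *
y=np.radians(-4.5);ux=np.array([np.cos(y),np.sin(y),0]);t=np.radians(30)
z=ux*np.sin(t)+[0,0,-np.cos(t)];Rt=frame(z,ux)
g=np.array([.6905,-.1425,.072])-ux*.0175+z*.019
plan(g-z*.08,Rt);print(g,z)
```

```text
turn units(4deg), tool now: [-1.63  7.38  6.08]  shift in tool-now: [ 27.71 -13.56   5.09]  shift in target axes: [ 14.28 -23.96  14.13]  world mm [ 425.  447. -102.] t 2.0 F [ 0.1 -0.3 -0.1] w 1.0 g 0.0
[ 0.68252466 -0.14187233  0.05554552] [ 0.49845867 -0.03922955 -0.8660254 ]
```

```bash
python3 -m handwheel '[[0,0,0,-0.2,0.92,0.76],[0,0,0,-0.2,0.92,0.76],[0,0,0,-0.2,0.92,0.76],[0,0,0,-0.2,0.92,0.76],[0,0,0,-0.2,0.92,0.76],[0,0,0,-0.2,0.92,0.76],[0,0,0,-0.2,0.92,0.76],[0,0,0,-0.2,0.92,0.76]]' 1 20
python3 -m handwheel '[[0.6,-1,0.4,0,0,0],[0.6,-1,0.4,0,0,0],[0.6,-1,0.4,0,0,0],[0.6,-1,0.4,0,0,0],[0.6,-1,0.4,0,0,0],[0.6,-1,0.4,0,0,0],[0.6,-1,0.4,0,0,0],[0.6,-1,0.4,0,0,0]]'
python3 -m handwheel '[[0.6,-1,0.5,0,0,0],[0.6,-1,0.5,0,0,0],[0.6,-1,0.5,0,0,0],[0.6,-1,0.5,0,0,0],[0.6,-1,0.5,0,0,0],[0.6,-1,0.5,0,0,0],[0.6,-1,0.5,0,0,0],[0.6,-1,0.5,0,0,0]]'
python3 -m handwheel '[[0.6,-1,0.6,0,0,0],[0.6,-1,0.6,0,0,0],[0.6,-1,0.6,0,0,0],[0.6,-1,0.6,0,0,0],[0.6,-1,0.6,0,0,0],[0.6,-1,0.6,0,0,0],[0,0,0,0,0,0],[0,0,0,0,0,0]]'
cat > p1.py <<'E'
from h import *
y=np.radians(-4.5);ux=np.array([np.cos(y),np.sin(y),0]);t=np.radians(30)
z=ux*np.sin(t)+[0,0,-np.cos(t)];Rt=frame(z,ux)
g=np.array([.6905,-.1425,.072])-ux*.0175+z*.019
plan(g,Rt)
E
python3 p1.py
python3 - <<'E'
from h import *
c=get_image("wrist");save(c,"w1")
for l in("red_drawer_handle",):
    for a in place_of(l,"wrist"): p=np.array(a["point"])*[640,480];print(a["score"],p,onz(c,p,.07))
print(proj(c,[.6905,-.1425,.07]))
E
```

```text
clock: 2.72
position: [0.2173, -0.5865, 0.2272]
ee_rot: [3.012, -0.124, 0.809]
force: [0.0, -0.3, -0.4]
width: 1.0
gripper_force: 0.0
clock: 3.38
position: [0.3456, -0.4345, 0.2195]
ee_rot: [3.015, -0.119, 0.805]
force: [-0.5, -0.2, 0.3]
width: 1.003
gripper_force: 0.0
clock: 4.05
position: [0.481, -0.2846, 0.1983]
ee_rot: [3.014, -0.119, 0.806]
force: [0.1, -0.9, 0.2]
width: 1.002
gripper_force: 0.0
clock: 4.72
position: [0.5887, -0.1707, 0.1715]
ee_rot: [3.017, -0.111, 0.805]
force: [-0.8, -0.8, 0.8]
width: 0.998
gripper_force: 0.0
turn units(4deg), tool now: [-0.06  0.03  0.05]  shift in tool-now: [ 1.07 -1.77  7.31]  shift in target axes: [ 1.05 -1.8   7.3 ]  world mm [  94.   29. -116.] t 4.7 F [-0.8 -0.8  0.8] w 0.998 g 0.0
0.95 [267.584 197.904] [ 0.67925929 -0.14015175  0.07      ]
[270.28578279 182.85683585]
```

View pics/w1.png

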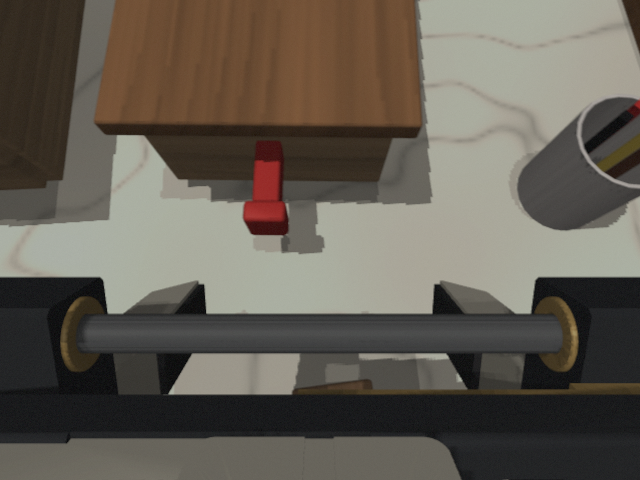

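The picture shows the red handle ahead: head at (265,215), neck at (268,170), board edge at row 128.

Run:
```python
from h import *
c=get_image("wrist")
for p,z in [((265,203),.087),((265,221),.087),((266,234),.053),((262,125),.13),((262,136),.115),((106,125),.13),((418,125),.13)]: print(p,onz(c,p,z).round(4))
```

```text
(265, 203) [ 0.6675 -0.1436  0.087 ]
(265, 221) [ 0.6552 -0.1431  0.087 ]
(266, 234) [ 0.6572 -0.1396  0.053 ]
(262, 125) [ 0.6982 -0.1486  0.13  ]
(262, 136) [ 0.7    -0.1467  0.115 ]
(106, 125) [ 0.7052 -0.0594  0.13  ]
(418, 125) [ 0.6912 -0.2377  0.13  ]
```

```bash
python3 -m handwheel '[[0.38,-0.9,0.5,0,0,0],[0.39,-0.9,0.5,0,0,0],[0,0,1,0,0,0],[0,0,1,0,0,0],[0,0,1,0,0,0],[0,0,1,0,0,0],[0,0,1,0,0,0],[0,0,1,0,0,0]]'
python3 -m handwheel '[[0,0,0.15,0,0,0],[0,0,0,0,0,0],[0,0,0,0,0,0],[0,0,0,0,0,0]]'
python3 p1.py
```

```text
clock: 5.53
position: [0.6536, -0.1423, 0.0908]
ee_rot: [3.024, -0.123, 0.799]
force: [-0.3, 0.2, -0.5]
width: 1.001
gripper_force: 0.0
clock: 5.87
position: [0.6551, -0.1411, 0.0887]
ee_rot: [3.025, -0.12, 0.799]
force: [0.3, -0.5, -1.2]
width: 1.002
gripper_force: 0.0
turn units(4deg), tool now: [-0.13  0.11 -0.05]  shift in tool-now: [ 0.37 -0.05  2.12]  shift in target axes: [ 0.36 -0.07  2.12]  world mm [ 27.  -1. -33.] t 5.9 F [ 0.3 -0.5 -1.2] w 1.002 g 0.0
```

```bash
python3 -m handwheel '[[0.1,0,0.65,0,0,0],[0,0,0.65,0,0,0],[0,0,0.65,0,0,0],[0,0,0,0,0,0],[0,0,0,0,0,0],[0,0,0,0,0,0]]'
python3 p1.py
python3 - <<'E'
from h import *
c=get_image("wrist");save(c,"w2")
E
```

```text
clock: 6.37
position: [0.6779, -0.1421, 0.0587]
ee_rot: [3.031, -0.123, 0.789]
force: [-0.2, 0.1, -0.2]
width: 1.0
gripper_force: 0.0
turn units(4deg), tool now: [-0.16  0.21 -0.08]  shift in tool-now: [ 0.12 -0.03  0.25]  shift in target axes: [ 0.12 -0.03  0.25]  world mm [ 5.  0. -3.] t 6.4 F [-0.2  0.1 -0.2] w 1.0 g 0.0
```

View pics/w2.png

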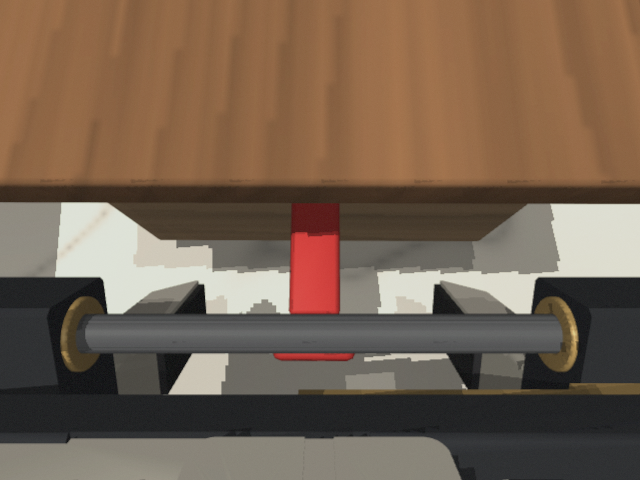

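The handle head (315,340) lies between the fingers, so I close on it.

```bash
python3 -m handwheel '[[0,0,0,0,0,0],[0,0,0,0,0,0],[0,0,0,0,0,0],[0,0,0,0,0,0],[0,0,0,0,0,0],[0,0,0,0,0,0],[0,0,0,0,0,0],[0,0,0,0,0,0]]' 0 30
python3 p1.py
```

```text
clock: 7.08
position: [0.678, -0.1419, 0.0583]
ee_rot: [3.03, -0.118, 0.788]
force: [0.7, 1.1, -0.5]
width: 0.469
gripper_force: 0.0
turn units(4deg), tool now: [-0.16  0.21 -0.03]  shift in tool-now: [ 0.13 -0.02  0.23]  shift in target axes: [ 0.13 -0.02  0.23]  world mm [ 5. -0. -3.] t 7.1 F [ 0.7  1.1 -0.5] w 0.469 g 0.0
```

```bash
python3 -m handwheel '[[0,0,0,0,0,0],[0,0,0,0,0,0],[0,0,0,0,0,0],[0,0,0,0,0,0],[0,0,0,0,0,0],[0,0,0,0,0,0],[0,0,0,0,0,0],[0,0,0,0,0,0]]' 0 30
```

```text
clock: 7.75
position: [0.6781, -0.1405, 0.0583]
ee_rot: [3.032, -0.115, 0.789]
force: [0.7, 5.4, 0.9]
width: 0.303
gripper_force: 30.0
```

```bash
python3 -m handwheel '[[-0.44,0,-0.24,0,0,0],[-0.44,0,-0.24,0,0,0],[-0.44,0,-0.24,0,0,0],[-0.44,0,-0.24,0,0,0],[-0.44,0,-0.24,0,0,0],[-0.44,0,-0.24,0,0,0],[-0.44,0,-0.24,0,0,0]]'
python3 -m handwheel '[[-0.44,0,-0.24,0,0,0],[-0.44,0,-0.24,0,0,0],[-0.44,0,-0.24,0,0,0],[-0.44,0,-0.24,0,0,0],[-0.44,0,-0.24,0,0,0],[-0.44,0,-0.24,0,0,0],[0,0,0,0,0,0],[0,0,0,0,0,0]]'
```

```text
clock: 8.33
position: [0.6074, -0.1343, 0.0643]
ee_rot: [-3.049, 0.109, -0.728]
force: [4.5, 10.6, -37.3]
width: 0.303
gripper_force: 29.8
clock: 9.0
position: [0.5561, -0.1302, 0.0798]
ee_rot: [-3.045, 0.102, -0.713]
force: [2.7, 17.6, -13.4]
width: 0.298
gripper_force: 29.9
```

Run:
```python
from h import *
print(observe()["joints"].round(2))
c=get_image("side");save(c,"s2",(200,130,420,300))
```

```text
[ 0.11  0.38  0.1   2.28 -1.32  0.12 -0.16]
```

View pics/s2.png

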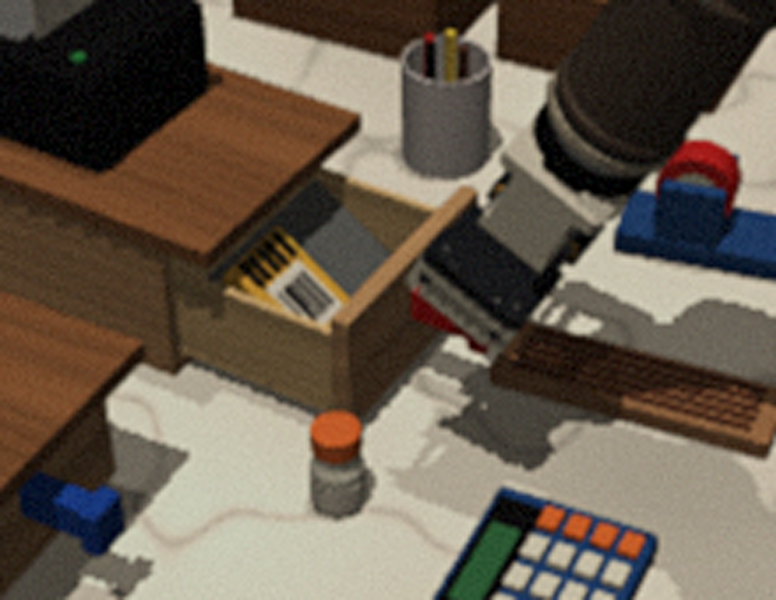

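The picture shows the drawer most of the way out with the pack visible in it; joints 5 and 6 are at their limits. I'll release, stand the tool upright and regrasp.

```bash
python3 -m handwheel '[[0,0,0,0,0,0],[0,0,0,0,0,0],[0,0,0,0,0,0],[0,0,0,0,0,0],[0,0,0,0,0,0],[0,0,0,0,0,0],[0,0,0,0,0,0]]' 1 30
python3 -m handwheel '[[0.3,0,-0.6,0,-0.5,0],[0.3,0,-0.6,0,-0.5,0],[0.3,0,-0.7,0,-0.8,0],[0.3,0,-0.8,0,-0.9,0],[0.2,0,-0.8,0,-0.9,0],[0.2,0,-0.8,0,-0.9,0],[0.1,0,-0.8,0,-0.9,0],[0.1,0,-0.8,0,-0.9,0]]'
python3 - <<'E'
from h import *
print(observe()["joints"].round(2))
y=np.radians(-4.5);ux=np.array([np.cos(y),np.sin(y),0])
plan([.55,-.13,.15],frame([0,0,-1],ux))
pts={}
for cam in("top","side","wrist"):
    c=get_image(cam)
    for l in("red_drawer_handle","pack"):
        for a in place_of(l,cam)[:1]:
            p=np.array(a["point"])*[640,480];pts.setdefault(l,[]).append(ray(c,p))
            print(cam,l,round(a["score"],2),p.round(),onz(c,p,.07 if l[0]=="r" else .08).round(4))
for l,v in pts.items(): print(l,tri(*v).round(4))
save(c,"w3")
E
```

```text
clock: 9.63
position: [0.558, -0.1383, 0.0823]
ee_rot: [-3.053, 0.116, -0.724]
force: [0.0, 0.3, -0.0]
width: 0.756
gripper_force: 0.0
clock: 10.3
position: [0.5581, -0.1386, 0.1946]
ee_rot: [-3.118, 0.104, -0.097]
force: [0.5, 0.4, -0.5]
width: 1.001
gripper_force: 0.0
[-0.48  0.46  0.92  1.84 -0.48  1.01 -1.  ]
turn units(4deg), tool now: [-0.33 -0.88  0.17]  shift in tool-now: [-0.57 -0.35  2.21]  shift in target axes: [-0.44 -0.4   2.23]  world mm [ -8.   9. -45.] t 10.3 F [ 0.5  0.4 -0.5] w 1.001 g 0.0
top pack 0.62 [349. 195.] [ 0.668  -0.1013  0.08  ]
side red_drawer_handle 0.58 [332. 218.] [ 0.5607 -0.1325  0.07  ]
side pack 0.7 [285. 211.] [ 0.6668 -0.0938  0.08  ]
wrist red_drawer_handle 0.78 [313. 241.] [ 0.5624 -0.1312  0.07  ]
wrist pack 0.92 [268.  80.] [ 0.6679 -0.1104  0.08  ]
pack [ 0.6718 -0.1057  0.068 ]
red_drawer_handle [ 0.5615 -0.1317  0.0701]
```

View pics/w3.png

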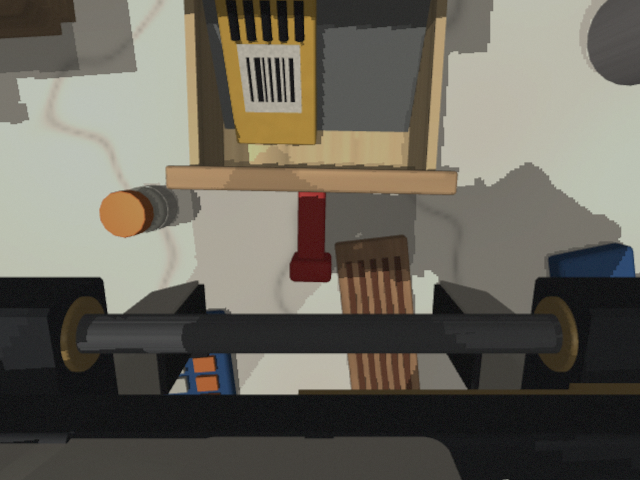

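The picture shows the drawer front at row 180, handle head (311,267), and pack label (270,78). I regrasp upright and pull the rest.

```bash
python3 -m handwheel '[[0,-0.1,0,-0.2,-0.45,0.1],[-0.2,-0.1,0.4,-0.15,-0.45,0.1],[-0.1,-0.1,1,0,0,0],[-0.1,-0.05,1,0,0,0],[0,0,0.9,0,0,0],[0,0,0,0,0,0]]' 1 30
cat > p2.py <<'E'
from h import *
y=np.radians(-4.5);ux=np.array([np.cos(y),np.sin(y),0])
plan([.544,-.1305,.056],frame([0,0,-1],ux))
print(observe()["joints"].round(2))
E
python3 p2.py
```

```text
clock: 11.25
position: [0.5487, -0.1297, 0.1233]
ee_rot: [-3.139, 0.126, 0.008]
force: [-0.3, -1.1, -0.9]
width: 1.002
gripper_force: 0.0
turn units(4deg), tool now: [-0.    0.07 -0.02]  shift in tool-now: [-0.21  0.06  3.36]  shift in target axes: [-0.23  0.06  3.36]  world mm [ -5.  -1. -67.] t 11.2 F [-0.3 -1.1 -0.9] w 1.002 g 0.0
[-0.45  0.57  0.86  1.89 -0.53  0.94 -0.98]
```

```bash
python3 -m handwheel '[[-0.2,0,0.7,0,0,0],[0,0,0.9,0,0,0],[0,0,0.9,0,0,0],[0,0,0.85,0,0,0],[0,0,0,0,0,0],[0,0,0,0,0,0]]' 1 30
python3 p2.py
python3 -m handwheel '[[0,0,0,0,0,0],[0,0,0,0,0,0],[0,0,0,0,0,0],[0,0,0,0,0,0],[0,0,0,0,0,0],[0,0,0,0,0,0],[0,0,0,0,0,0],[0,0,0,0,0,0]]' 0 30
python3 -m handwheel '[[0,0,0,0,0,0],[0,0,0,0,0,0],[0,0,0,0,0,0],[0,0,0,0,0,0],[0,0,0,0,0,0],[0,0,0,0,0,0],[0,0,0,0,0,0]]' 0 30
```

```text
clock: 11.75
position: [0.5469, -0.1308, 0.0601]
ee_rot: [3.139, -0.127, -0.0]
force: [0.1, -0.3, 0.4]
width: 1.0
gripper_force: 0.0
turn units(4deg), tool now: [ 0.01  0.   -0.03]  shift in tool-now: [-0.15 -0.    0.2 ]  shift in target axes: [-0.15 -0.    0.2 ]  world mm [-3.  0. -4.] t 11.8 F [ 0.1 -0.3  0.4] w 1.0 g 0.0
[-0.39  0.64  0.78  1.95 -0.62  0.81 -0.91]
clock: 12.42
position: [0.5473, -0.1307, 0.0601]
ee_rot: [3.139, -0.126, 0.002]
force: [0.4, -0.4, 0.7]
width: 0.465
gripper_force: 0.0
clock: 13.0
position: [0.5474, -0.1296, 0.06]
ee_rot: [-3.138, 0.125, -0.001]
force: [-1.2, 5.4, 1.4]
width: 0.302
gripper_force: 30.0
```

Gripped on the head (28 mm). Pull on.

```bash
python3 -m handwheel '[[-0.25,0,0,0,0,0],[-0.25,0,0,0,0,0],[-0.25,0,0,0,0,0],[0,0,0,0,0,0],[0,0,0,0,0,0]]'
python3 -m handwheel '[[-0.2,0,0,0,0,0],[-0.1,0,0,0,0,0],[0,0,0,0,0,0],[0,0,0,0,0,0],[0,0,0,0,0,0]]'
```

```text
clock: 13.42
position: [0.5411, -0.1292, 0.0616]
ee_rot: [3.136, -0.121, 0.024]
force: [27.6, 4.0, -14.7]
width: 0.303
gripper_force: 29.9
clock: 13.83
position: [0.537, -0.1289, 0.0622]
ee_rot: [3.135, -0.12, 0.029]
force: [31.2, 3.1, -13.6]
width: 0.303
gripper_force: 29.9
```

The 30 N reaction shows the stop is reached. I release, rise and look.

```bash
python3 -m handwheel '[[0.2,0,0,0,0,0],[0,0,0,0,0,0],[0,0,0,0,0,0],[0,0,0,0,0,0],[0,0,0,0,0,0],[0,0,0,0,0,0],[0,0,0,0,0,0]]' 1 30
python3 -m handwheel '[[0,0,-1,0,0,0],[0,0,-1,0,0,0],[0,0,-1,0,0,0],[0,0,-1,0,0,0],[0,0,-1,0,0,0],[0,0,-1,0,0,0],[0,0,-1,0,0,0],[0,0,-1,0,0,0]]'
python3 - <<'E'
from h import *
print(observe()["joints"].round(2))
pts={}
for cam in("top","side","wrist"):
    c=get_image(cam)
    for l in("red_drawer_handle","pack"):
        for a in place_of(l,cam)[:1]:
            p=np.array(a["point"])*[640,480];pts.setdefault(l,[]).append(ray(c,p))
            print(cam,l,round(a["score"],2),p.round(),onz(c,p,.07).round(4))
for l,v in pts.items(): print(l,tri(*v).round(4))
save(c,"w4")
E
```

```text
clock: 14.42
position: [0.53, -0.1295, 0.06]
ee_rot: [3.139, -0.127, 0.001]
force: [-0.2, 1.1, -0.4]
width: 0.76
gripper_force: 0.0
clock: 15.08
position: [0.5298, -0.1294, 0.221]
ee_rot: [3.139, -0.127, 0.002]
force: [0.8, 0.1, -0.4]
width: 1.002
gripper_force: 0.0
[-0.56  0.43  0.98  1.83 -0.4   1.1  -1.08]
top pack 0.84 [349. 192.] [ 0.6775 -0.1033  0.07  ]
side red_drawer_handle 0.73 [334. 219.] [ 0.5548 -0.1304  0.07  ]
side pack 0.87 [285. 212.] [ 0.671  -0.1035  0.07  ]
wrist red_drawer_handle 0.85 [318. 184.] [ 0.5632 -0.1297  0.07  ]
wrist pack 0.76 [274.  26.] [ 0.6701 -0.1091  0.07  ]
pack [ 0.6742 -0.1066  0.0663]
red_drawer_handle [ 0.5594 -0.1315  0.0671]
```

View pics/w4.png

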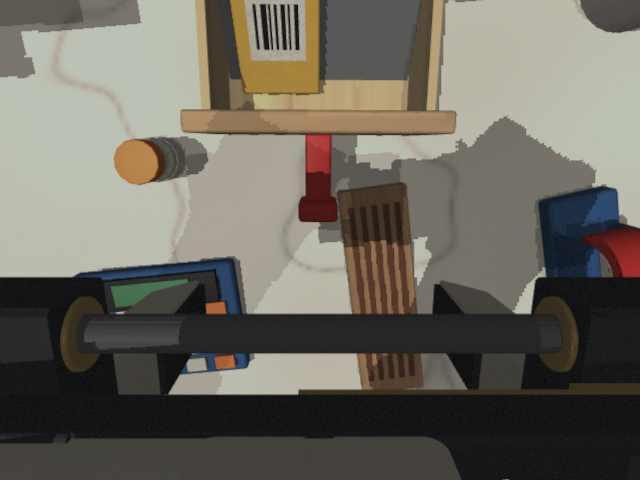

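The drawer is out: front (318,122), handle head (318,209), glue and flatpack in place. I move forward for a full label view and measure it precisely.

```bash
python3 -m handwheel '[[1,0,0,0,0,0],[1,0,0,0,0,0],[1,0,0,0,0,0],[1,0,0,0,0,0],[0,0,-1,0,0,0],[0,0,-1,0,0,0],[0,0,0,0,0,0],[0,0,0,0,0,0]]'
python3 - <<'E'
from h import *
pts=[];
for cam in("top","side","wrist"):
    c=get_image(cam);r=trace("pack",cam)
    if not r: print(cam,"none");continue
    m=r[0]["region"];a=place_of("pack",cam)[0];p=np.array(a["point"])*[640,480]
    hsv=cv2.cvtColor(c["image"],cv2.COLOR_RGB2HSV)
    k=(m&(hsv[...,1]<70)&(hsv[...,2]>110)).astype(np.uint8);k=cv2.morphologyEx(k,cv2.MORPH_CLOSE,np.ones((9,9)) if cam=="wrist" else np.ones((3,3)))
    n,l,st,ce=cv2.connectedComponentsWithStats(k);i=1+st[1:,4].argmax()
    q=cv2.minAreaRect(np.argwhere(l==i)[:,::-1].astype(np.float32));b=cv2.boxPoints(q)
    print(cam,"place",p.round(1),"label",np.round(q[0],1),np.round(q[1],1),b.round().tolist(),st[i].tolist())
    pts.append((cam,ray(c,p),ray(c,q[0])))
print("place",tri(*[x[1] for x in pts]).round(4),"label",tri(*[x[2] for x in pts]).round(4),"top+wrist",tri(*[x[2] for x in pts if x[0]!="side"]).round(4),"side+wrist",tri(*[x[2] for x in pts if x[0]!="top"]).round(4))
save(c,"w5",(0,0,640,300))
s=observe();print(s["position"],s["joints"].round(2))
E
```

```text
clock: 16.2
position: [0.6102, -0.1362, 0.2604]
ee_rot: [3.138, -0.127, 0.003]
force: [-0.0, 0.8, 0.5]
width: 1.001
gripper_force: 0.0Traceback (most recent call last):
  File "<stdin>", line 6, in <module>
IndexError: list index out of range
```

Run:
```python
from h import *
pts=[];
for cam in("top","side","wrist"):
    c=get_image(cam);r=trace("pack",cam);a=place_of("pack",cam)
    if cam=="wrist": save(c,"w5",(0,0,640,480))
    if not r or not a: print(cam,"none");continue
    m=r[0]["region"];p=np.array(a[0]["point"])*[640,480]
    hsv=cv2.cvtColor(c["image"],cv2.COLOR_RGB2HSV)
    k=(m&(hsv[...,1]<70)&(hsv[...,2]>110)).astype(np.uint8);k=cv2.morphologyEx(k,cv2.MORPH_CLOSE,np.ones((9,9)) if cam=="wrist" else np.ones((3,3)))
    n,l,st,ce=cv2.connectedComponentsWithStats(k)
    if n<2: print(cam,p,"nolabel");continue
    i=1+st[1:,4].argmax()
    q=cv2.minAreaRect(np.argwhere(l==i)[:,::-1].astype(np.float32));b=cv2.boxPoints(q)
    print(cam,"place",p.round(1),"label",np.round(q[0],1),np.round(q[1],1),b.round().tolist(),st[i].tolist())
    pts.append((cam,ray(c,p),ray(c,q[0])))
print("place",tri(*[x[1] for x in pts]).round(4),"label",tri(*[x[2] for x in pts]).round(4))
for cc in ("top","side"): print("without",cc,tri(*[x[2] for x in pts if x[0]!=cc]).round(4))
for v in (110,115,120,125,130,135): print(v, onz(c,(318,v),.107).round(4))
```

```text
top place [379. 286.] label [156. 288.] [0. 0.] [[156.0, 288.0], [156.0, 288.0], [156.0, 288.0], [156.0, 288.0]] [156, 288, 1, 1, 1]
side place [285.  213.2] label [286. 214.] [18.4 11.3] [[276.0, 212.0], [284.0, 204.0], [297.0, 217.0], [289.0, 225.0]] [276, 205, 20, 17, 67]
wrist place [283.1 145.7] label [281.5 144.5] [45. 49.] [[257.0, 122.0], [306.0, 122.0], [306.0, 167.0], [257.0, 167.0]] [257, 122, 50, 46, 2189]
place [ 0.5932 -0.1225  0.0821] label [0.546  0.0882 0.2946]
without top [ 0.6727 -0.1087  0.0595]
without side [ 0.5062 -0.2089  1.8401]
110 [ 0.695  -0.1408  0.107 ]
115 [ 0.6916 -0.1406  0.107 ]
120 [ 0.6882 -0.1403  0.107 ]
125 [ 0.6848 -0.14    0.107 ]
130 [ 0.6814 -0.1398  0.107 ]
135 [ 0.6779 -0.1395  0.107 ]
```

View pics/w5.png

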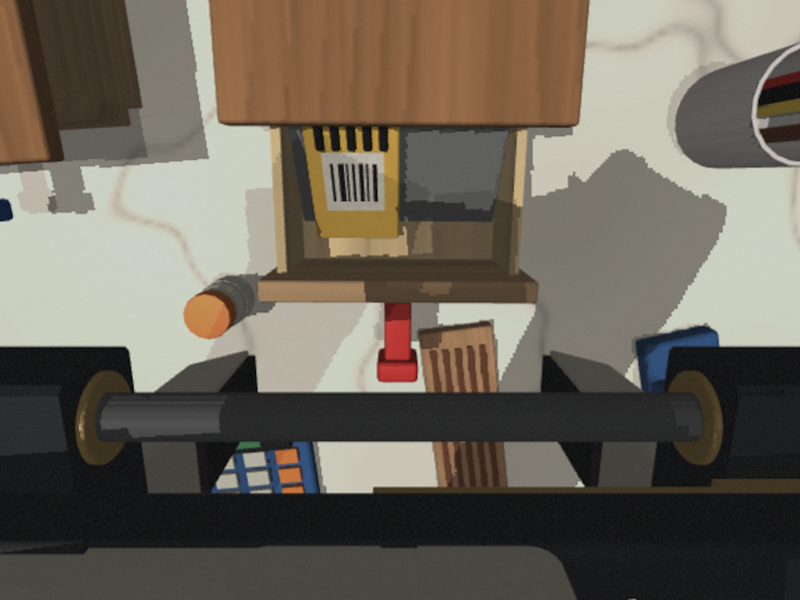

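The picture shows the drawer fully open: board edge at row 123, drawer front outer edge at row 300, label centre (355,181).

Run:
```python
from h import *
c=get_image("wrist");print("fx",c["fx"],"cam",c["position"].round(4))
A=onz(c,(320,98.5),.13);B=onz(c,(318,240.5),.107);print("board",A.round(4),"front",B.round(4),"diff",(A-B)[0])
# label quad by threshold
im=c["image"][105:185,245:325];g=cv2.resize(im,None,fx=4,fy=4,interpolation=cv2.INTER_CUBIC)
h=cv2.cvtColor(g,cv2.COLOR_RGB2HSV);k=((h[...,1]<60)&(h[...,2]>130)).astype(np.uint8)
k=cv2.morphologyEx(k,cv2.MORPH_CLOSE,np.ones((25,25)))
n,l,st,ce=cv2.connectedComponentsWithStats(k);i=l[150,150];i=i if i else 1+st[1:,4].argmax()
ct=max(cv2.findContours((l==i).astype(np.uint8),0,2)[0],key=cv2.contourArea)
q=cv2.approxPolyDP(cv2.convexHull(ct),18,True)[:,0]/4.+[245,105];print(q)
if len(q)==4:
    q=q[np.argsort(q[:,1])];t=q[:2][np.argsort(q[:2,0])];b=q[2:][np.argsort(q[2:,0])]
    img=np.array([t[0],t[1],b[1],b[0]])
    K=np.array([[c["fx"],0,c["cx"]],[0,c["fy"],c["cy"]],[0,0,1.]])
    O=np.array([[.023,.020,0],[.023,-.020,0],[-.023,-.020,0],[-.023,.020,0]])
    ok,rv,tv=cv2.solvePnP(O,img.astype(float),K,None)
    W=camR(c);print("centre",(W@tv.ravel()+c["position"]).round(4),"R\n",(W@cv2.Rodrigues(rv)[0]).round(3))
for z in(.05,.06,.07,.08): print(z,onz(c,(355/1.25,181/1.25),z).round(4))
c=get_image("side")
for z in(.05,.06,.07,.08): print("side",z,onz(c,(285.5,213),z).round(4))
```

```text
fx 417.63595615731214 cam [ 0.6746 -0.1397  0.4186]
board [ 0.7007 -0.1427  0.13  ] front [ 0.6    -0.1333  0.107 ] diff 0.1007157242626181
[[305.5  123.  ]
 [307.   167.75]
 [262.75 167.75]
 [257.   122.5 ]]
centre [ 0.6717 -0.1088  0.048 ] R
 [[ 0.826  0.085 -0.557]
 [-0.062  0.996  0.06 ]
 [ 0.56  -0.015  0.828]]
0.05 [ 0.6729 -0.1098  0.05  ]
0.06 [ 0.673  -0.1106  0.06  ]
0.07 [ 0.673  -0.1114  0.07  ]
0.08 [ 0.6731 -0.1122  0.08  ]
side 0.05 [ 0.6811 -0.122   0.05  ]
side 0.06 [ 0.6748 -0.1113  0.06  ]
side 0.07 [ 0.6685 -0.1005  0.07  ]
side 0.08 [ 0.6622 -0.0897  0.08  ]
```

Label centre ≈ (0.673,-0.110,0.060), drawer out ≈129 mm. While here, I test with an empty hand that the scanning tool pose is reachable.

```bash
cat > p3.py <<'E'
from h import *
import sys
y=np.radians(-4.5);ux=np.array([np.cos(y),np.sin(y),0]);t=np.radians(35)
n=-ux*np.sin(t)+[0,0,np.cos(t)];L=np.array([.673,-.110,.060])
plan(L+n*(.075+.093),frame(-n,ux))
print(observe()["joints"].round(2))
E
python3 p3.py
```

```text
turn units(4deg), tool now: [ 0.01  8.73 -0.02]  shift in tool-now: [-1.78 -1.53  3.12]  shift in target axes: [-3.24 -1.53  1.54]  world mm [-33.  33. -62.] t 16.9 F [ 0.  -0.1  0.3] w 1.003 g 0.0
[-0.46  0.53  0.95  1.58 -0.45  1.26 -1.1 ]
```

```bash
python3 -m handwheel '[[-0.5,-0.2,0,0,0.97,0],[-0.5,-0.2,0,0,0.97,0],[-0.5,-0.2,0.1,0,0.97,0],[-0.5,-0.2,0.1,0,0.97,0],[-0.5,-0.2,0.2,0,0.97,0],[-0.4,-0.2,0.3,0,0.97,0],[-0.2,-0.2,0.4,0,0.97,0],[-0.2,-0.1,0.4,0,0.97,0]]'
python3 p3.py
python3 -m handwheel '[[0,0,0.3,0,0.97,0],[0,0,0.3,0,0,0],[0,0,0,0,0,0]]'
python3 p3.py
```

```text
clock: 17.57
position: [0.5585, -0.1007, 0.2196]
ee_rot: [3.002, -0.12, 0.842]
force: [1.0, 1.8, -0.3]
width: 0.997
gripper_force: 0.0
turn units(4deg), tool now: [ 0.    0.92 -0.02]  shift in tool-now: [0.22 0.01 1.42]  shift in target axes: [0.13 0.01 1.43]  world mm [ 18.  -2. -22.] t 17.6 F [ 1.   1.8 -0.3] w 0.997 g 0.0
[-0.78  0.11  0.97  2.26 -0.48  0.3  -1.06]
clock: 17.82
position: [0.5644, -0.1015, 0.2086]
ee_rot: [2.975, -0.12, 0.93]
force: [0.2, 0.1, 0.8]
width: 0.999
gripper_force: 0.0
turn units(4deg), tool now: [-0.    0.07 -0.03]  shift in tool-now: [ 0.2  -0.    0.81]  shift in target axes: [ 0.2  -0.    0.81]  world mm [ 13.  -1. -11.] t 17.8 F [0.2 0.1 0.8] w 0.999 g 0.0
[-0.58  0.12  0.76  2.31 -0.74  0.18 -0.81]
```

Reachable, but near joint limits. So I'll grip the scanner with the tool tilted 15° relative to it, needing only 20° tool tilt when scanning. Next I go to the scanner.

```bash
cat > p4.py <<'E'
from h import *
y=np.radians(13.7);hx=np.array([np.cos(y),np.sin(y),0]);t=np.radians(15)
z=-hx*np.sin(t)-[0,0,np.cos(t)];Rt=frame(z,hx)
G=np.array([.418,.3215,.125])+z*.019
print("pre");plan(G-z*.12,Rt);print("grasp");plan(G,Rt);print(observe()["joints"].round(2))
E
python3 -m handwheel '[[0,0,-1,0,-1,0],[0,0,-1,0,-1,0],[0,0,-1,0,-1,0],[0,0,-1,0,-1,0],[0,0,0,0,-1,0],[0,0,0,0,-1,0],[0,0,0,0,-1,0],[0,0,0,0,-1,0]]' 
python3 p4.py
```

```text
clock: 18.48
position: [0.5391, -0.0929, 0.264]
ee_rot: [-3.127, 0.104, -0.193]
force: [0.2, 0.3, 1.4]
width: 1.0
gripper_force: 0.0
pre
turn units(4deg), tool now: [-0.46 -5.49 -4.37]  shift in tool-now: [ -6.39 -20.65   1.53]  shift in target axes: [  0.86 -21.56   1.91]  world mm [-96. 421. -41.] t 18.5 F [0.2 0.3 1.4] w 1.0 g 0.0
grasp
turn units(4deg), tool now: [-0.46 -5.49 -4.37]  shift in tool-now: [ -8.57 -20.12   7.09]  shift in target axes: [  0.86 -21.56   7.91]  world mm [-126.  413. -157.] t 18.5 F [0.2 0.3 1.4] w 1.0 g 0.0
[-0.77  0.32  1.12  1.87 -0.38  1.04 -1.15]
```

```bash
python3 -m handwheel '[[0,0,0,-0.08,-0.92,-0.73],[0,0,0,-0.08,-0.92,-0.73],[0,0,0,-0.08,-0.92,-0.73],[0,0,0,-0.08,-0.92,-0.73],[0,0,0,-0.08,-0.92,-0.73],[0,0,0,-0.08,-0.92,-0.73],[0,-1,0,0,0,0],[0,-1,0,0,0,0]]' 
python3 -m handwheel '[[0,-1,0,0,0,0],[0,-1,0,0,0,0],[0,-1,0,0,0,0],[0,-1,0,0,0,0],[0,-1,0,0,0,0],[0,-1,0,0,0,0],[0,-1,0,0,0,0],[0,-1,0,0,0,0]]' 
python3 -m handwheel '[[0,-1,0,0,0,0],[0,-1,0,0,0,0],[0,-1,0,0,0,0],[0,-1,0,0,0,0],[0,-1,0,0,0,0],[0,-1,0,0,0,0],[0,-1,0,0,0,0],[0,-1,0,0,0,0]]' 
python3 p4.py
```

```text
clock: 19.15
position: [0.5296, -0.0555, 0.2632]
ee_rot: [3.056, 0.362, -0.404]
force: [-0.1, -0.1, -0.1]
width: 0.999
gripper_force: 0.0
clock: 19.82
position: [0.4912, 0.1014, 0.2638]
ee_rot: [3.058, 0.365, -0.4]
force: [-0.3, -0.1, -0.4]
width: 0.999
gripper_force: 0.0
clock: 20.48
position: [0.4534, 0.257, 0.2637]
ee_rot: [3.058, 0.365, -0.398]
force: [0.3, -0.5, -0.6]
width: 1.0
gripper_force: 0.0
pre
turn units(4deg), tool now: [ 0.07 -0.04 -0.03]  shift in tool-now: [ 0.86 -3.57  1.88]  shift in target axes: [ 0.87 -3.55  1.9 ]  world mm [-10.  71. -41.] t 20.5 F [ 0.3 -0.5 -0.6] w 1.0 g 0.0
grasp
turn units(4deg), tool now: [ 0.07 -0.04 -0.03]  shift in tool-now: [ 0.85 -3.59  7.88]  shift in target axes: [ 0.87 -3.55  7.9 ]  world mm [ -40.   63. -157.] t 20.5 F [ 0.3 -0.5 -0.6] w 1.0 g 0.0
[-1.17  0.52  0.95  1.62 -0.41  1.49 -1.48]
```

```bash
python3 -m handwheel '[[0.2,-0.9,0,0,0,0],[0.2,-0.9,0,0,0,0],[0.2,-0.9,0,0,0,0],[0.25,-0.85,0,0,0,0],[0,0,0.8,0,0,0],[0,0,0.8,0,0,0],[0,0,0,0,0,0],[0,0,0,0,0,0]]' 
python3 p4.py
python3 - <<'E'
from h import *
v={}
for cam in("top","side","wrist"):
    c=get_image(cam)
    if cam=="wrist": save(c,"w6")
    for l,z in(("scanner_tail",.16),("holder",0),("scanner",.01)):
        for a in place_of(l,cam)[:2]: p=np.array(a["point"])*[640,480];print(cam,l,round(a["score"],2),p.round(),onz(c,p,z).round(3))
E
```

```text
clock: 21.15
position: [0.4441, 0.3279, 0.2272]
ee_rot: [3.061, 0.368, -0.402]
force: [-1.0, -0.3, 0.7]
width: 0.999
gripper_force: 0.0
pre
turn units(4deg), tool now: [ 0.03 -0.    0.  ]  shift in tool-now: [0.03 0.   0.23]  shift in target axes: [0.03 0.   0.23]  world mm [-1. -0. -5.] t 21.1 F [-1.  -0.3  0.7] w 0.999 g 0.0
grasp
turn units(4deg), tool now: [ 0.03 -0.    0.  ]  shift in tool-now: [ 0.02 -0.01  6.23]  shift in target axes: [0.03 0.   6.23]  world mm [ -31.   -8. -121.] t 21.1 F [-1.  -0.3  0.7] w 0.999 g 0.0
[-1.22  0.6   0.91  1.59 -0.49  1.46 -1.54]
top scanner_tail 0.86 [148. 353.] [0.294 0.339 0.16 ]
top scanner_tail 0.58 [159. 293.] [0.421 0.325 0.16 ]
top holder 0.8 [181. 293.] [0.428 0.314 0.   ]
top scanner 0.77 [177. 296.] [0.422 0.323 0.01 ]
top scanner 0.73 [170. 346.] [0.299 0.332 0.01 ]
side scanner_tail 0.72 [295. 360.] [0.419 0.32  0.16 ]
side scanner_tail 0.71 [359. 405.] [0.297 0.349 0.16 ]
side holder 0.62 [293. 416.] [0.424 0.328 0.   ]
side scanner 0.87 [354. 450.] [0.298 0.344 0.01 ]
side scanner 0.77 [295. 408.] [0.424 0.317 0.01 ]
wrist scanner_tail 0.74 [258. 394.] [0.309 0.34  0.16 ]
wrist scanner_tail 0.61 [322. 269.] [0.42  0.321 0.16 ]
wrist holder 0.69 [323. 170.] [0.425 0.321 0.   ]
wrist scanner 0.93 [275. 283.] [0.3  0.34 0.01]
wrist scanner 0.81 [322. 181.] [0.418 0.32  0.01 ]
```

View pics/w6.png

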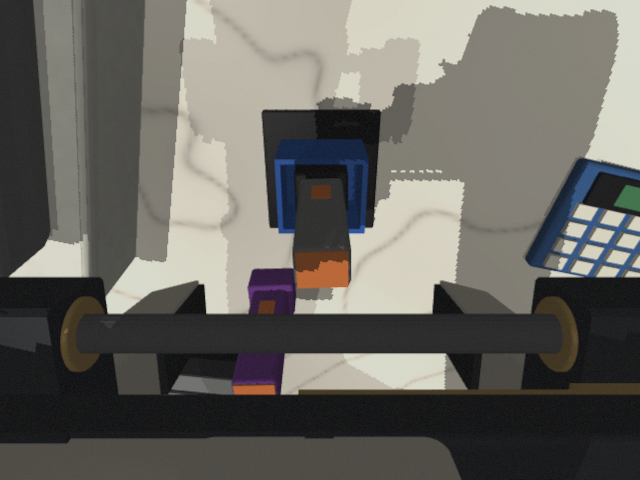

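The picture shows the scanner upright in the holder (322,230) centred between the fingers, with the purple one at (265,330) behind and clear. I descend and grip.

```bash
python3 -m handwheel '[[0.03,0,0.9,0,0,0],[0.03,0,0.9,0,0,0],[0.03,0,0.9,0,0,0],[0.03,0,0.9,0,0,0],[0.03,0,0.9,0,0,0],[0,0,0.9,0,0,0],[0,0,0.8,0,0,0],[0,0,0,0,0,0]]' 
python3 -m handwheel '[[0,0,0,0,0,0],[0,0,0,0,0,0]]' 
python3 p4.py | tail -3
python3 -m handwheel '[[0,0,0,0,0,0],[0,0,0,0,0,0],[0,0,0,0,0,0],[0,0,0,0,0,0],[0,0,0,0,0,0],[0,0,0,0,0,0],[0,0,0,0,0,0],[0,0,0,0,0,0]]' 0 25
python3 -m handwheel '[[0,0,0,0,0,0],[0,0,0,0,0,0],[0,0,0,0,0,0],[0,0,0,0,0,0],[0,0,0,0,0,0],[0,0,0,0,0,0]]' 0 25
```

```text
clock: 22.42
position: [0.4137, 0.3204, 0.1045]
ee_rot: [3.059, 0.369, -0.407]
force: [-1.0, -0.6, 0.6]
width: 1.003
gripper_force: 0.0
clock: 22.58
position: [0.4167, 0.3211, 0.1077]
ee_rot: [3.063, 0.369, -0.4]
force: [-0.2, 0.3, -0.4]
width: 1.0
gripper_force: 0.0
grasp
turn units(4deg), tool now: [ 0.   -0.03  0.01]  shift in tool-now: [-0.16 -0.    0.09]  shift in target axes: [-0.16 -0.    0.09]  world mm [-3. -1. -1.] t 22.6 F [-0.2  0.3 -0.4] w 1.0 g 0.0
[-1.22  0.68  0.85  1.79 -0.58  1.21 -1.46]
clock: 23.25
position: [0.4159, 0.321, 0.1068]
ee_rot: [3.062, 0.369, -0.401]
force: [0.5, 0.2, 1.0]
width: 0.466
gripper_force: 0.0
clock: 23.75
position: [0.4159, 0.3209, 0.1068]
ee_rot: [3.062, 0.369, -0.401]
force: [-0.3, 0.4, 0.2]
width: 0.367
gripper_force: 25.0
```

```bash
python3 -m handwheel '[[-0.13,0,-0.48,0,0,0],[-0.2,0,-0.75,0,0,0],[-0.25,0,-0.95,0,0,0],[-0.25,0,-0.95,0,0,0],[-0.25,0,-0.95,0,0,0],[-0.25,0,-0.95,0,0,0],[-0.25,0,-0.95,0,0,0],[-0.25,0,-0.95,0,0,0]]' 
python3 -m handwheel '[[-0.25,0,-0.95,0,0,0],[-0.25,0,-0.95,0,0,0],[-0.25,0,-0.95,0,0,0],[-0.25,0,-0.95,0,0,0],[0,0,0,0,0,0],[0,0,0,0,0,0]]'
cat > p5.py <<'E'
from h import *
import sys
T0=np.array([.4159,.3209,.1068]);R0=R.from_rotvec([3.062,.369,-.401]).as_matrix()
S0=np.array([.421,.321,.010]);yh=np.radians(13.7);RS0=R.from_euler("z",yh).as_matrix()
Rrel=R0.T@RS0; prel=R0.T@(S0-T0)   # scanner in tool
def tool_for(S,RS): Rt=RS@Rrel.T; return S-Rt@prel,Rt
y=np.radians(-4.5);ux=np.array([np.cos(y),np.sin(y),0]);t=np.radians(35)
n=-ux*np.sin(t)+[0,0,np.cos(t)];L=np.array([.673,-.110,.060]);uy=np.array([-ux[1],ux[0],0])
RS=np.c_[np.cross(uy,n),uy,n]
d=float(sys.argv[1]) if len(sys.argv)>1 else .075
plan(*tool_for(L+n*d,RS))
s=observe();Rn=R.from_rotvec(s["ee_rot"]).as_matrix();S=s["position"]+Rn@prel;zs=(Rn@Rrel)[:,2]
print("window",S.round(4),"in pack frame",(RS.T@(S-L)).round(4),"ang",np.degrees(np.arccos(zs@n)).round(1),"in holder",(RS0.T@(S-[.425,.321,0])).round(4),"tilt",np.degrees(np.arccos(zs[2])).round(1),"j",s["joints"].round(2))
E
python3 p5.py
```

```text
clock: 24.42
position: [0.4161, 0.3209, 0.2518]
ee_rot: [3.063, 0.369, -0.401]
force: [-0.2, 1.0, -2.2]
width: 0.367
gripper_force: 25.0
clock: 24.92
position: [0.4169, 0.321, 0.3298]
ee_rot: [3.064, 0.369, -0.399]
force: [0.3, -0.5, -2.3]
width: 0.365
gripper_force: 25.0
turn units(4deg), tool now: [-0.24  8.65  4.62]  shift in tool-now: [ 4.06 22.32  5.72]  shift in target axes: [ 6.48 20.42  9.41]  world mm [ 154. -422. -132.] t 24.9 F [ 0.3 -0.5 -2.3] w 0.365 g 25.0
window [0.4221 0.3213 0.233 ] in pack frame [-0.1334  0.4103  0.3046] ang 34.9 in holder [-0.0027  0.0009  0.233 ] tilt 0.1 j [-1.3   0.47  0.97  1.51 -0.41  1.62 -1.63]
```

```bash
python3 -m handwheel '[[0,0.5,0,0,0,0],[0,1,0,0,0,0],[0,1,0,0,0,0],[0,1,0,0,0,0],[0,1,0,0,0,0],[0,1,0,0,0,0],[0,1,0,0,0,0],[0,1,0,0,0,0]]' 
python3 -m handwheel '[[0,1,0,0,0,0],[0,1,0,0,0,0],[0,1,0,0,0,0],[0,1,0,0,0,0],[0,1,0,0,0,0],[0,1,0,0,0,0],[0,1,0,0,0,0],[0,1,0,0,0,0]]' 
python3 -m handwheel '[[0,1,0,0,0,0],[0,1,0,0,0,0],[0,1,0,0,0,0],[0,1,0,0,0,0],[0,0,0,-0.02,0.8,0.4],[0,0,0,-0.02,0.8,0.4],[0,0,0,-0.02,0.8,0.4],[0,0,0,-0.02,0.8,0.4]]' 
python3 -m handwheel '[[0,0,0,-0.02,0.8,0.45],[0,0,0,-0.02,0.8,0.45],[0,0,0,-0.02,0.8,0.45],[0,0,0,-0.02,0.8,0.45],[0,0,0,-0.02,0.8,0.45],[0,0,0,-0.02,0.8,0.45],[0,0,0,-0.02,0.7,0.4],[0,0,0,0,0,0]]'
python3 p5.py
```

```text
clock: 25.58
position: [0.4516, 0.1735, 0.3278]
ee_rot: [3.061, 0.368, -0.404]
force: [0.6, -0.2, -1.4]
width: 0.369
gripper_force: 25.0
clock: 26.25
position: [0.4894, 0.0184, 0.3279]
ee_rot: [3.062, 0.369, -0.404]
force: [0.6, 0.6, -2.2]
width: 0.373
gripper_force: 25.0
clock: 26.92
position: [0.5082, -0.0588, 0.3275]
ee_rot: [3.11, 0.198, -0.053]
force: [0.3, -0.1, -0.5]
width: 0.373
gripper_force: 25.0
clock: 27.58
position: [0.5066, -0.0578, 0.3269]
ee_rot: [3.081, -0.129, 0.546]
force: [-0.1, 0.2, -2.4]
width: 0.37
gripper_force: 25.0
turn units(4deg), tool now: [-0.05 -0.01 -0.09]  shift in tool-now: [0.96 1.91 7.21]  shift in target axes: [0.95 1.89 7.22]  world mm [  64.  -43. -129.] t 27.6 F [-0.1  0.2 -2.4] w 0.37 g 25.0
window [ 0.5659 -0.0634  0.2505] in pack frame [0.0188 0.038  0.2193] ang 0.1 in holder [ 0.0459 -0.4069  0.2505] tilt 35.0 j [-1.1  -0.2   0.96  2.03  0.3   0.9  -1.92]
```

Orientation matches. I approach at first to 115 mm, then in.

```bash
python3 -m handwheel '[[0.2,0.4,0.5,0,0,0],[0.2,0.4,0.8,0,0,-0.09],[0.2,0.4,0.9,0,0,0],[0.2,0.4,0.9,0,0,0],[0.15,0.3,0.9,0,0,0],[0,0,0.9,0,0,0],[0,0,0,0,0,0],[0,0,0,0,0,0]]' 
python3 p5.py
```

```text
clock: 28.25
position: [0.5509, -0.0962, 0.2486]
ee_rot: [3.078, -0.12, 0.534]
force: [-0.1, -0.0, -1.0]
width: 0.37
gripper_force: 25.0
turn units(4deg), tool now: [0.01 0.09 0.01]  shift in tool-now: [0.09 0.15 2.73]  shift in target axes: [0.08 0.15 2.73]  world mm [ 20.  -5. -51.] t 28.2 F [-0.1 -0.  -1. ] w 0.37 g 25.0
window [ 0.6098 -0.102   0.1718] in pack frame [0.012  0.0031 0.1281] ang 0.4 in holder [ 0.0793 -0.4547  0.1718] tilt 34.6 j [-0.94  0.19  1.21  2.07 -0.37  0.69 -1.17]
```

```bash
python3 -m handwheel '[[0.09,0.15,0.6,0,0.09,0],[0,0,0.6,0,0,0],[0,0,0.6,0,0,0],[0,0,0.5,0,0,0],[0,0,0.35,0,0,0],[0,0,0,0,0,0],[0,0,0,0,0,0]]' 
python3 p5.py
```

```text
clock: 28.83
position: [0.5718, -0.0987, 0.2013]
ee_rot: [3.079, -0.116, 0.551]
force: [-0.3, -0.3, -1.8]
width: 0.369
gripper_force: 25.0
turn units(4deg), tool now: [-0.05 -0.05  0.03]  shift in tool-now: [-0.1   0.11  0.15]  shift in target axes: [-0.1   0.11  0.15]  world mm [-1. -2. -3.] t 28.8 F [-0.3 -0.3 -1.8] w 0.369 g 25.0
window [ 0.6314 -0.1041  0.1251] in pack frame [0.003  0.0026 0.0774] ang 0.3 in holder [ 0.0999 -0.4619  0.1251] tilt 35.2 j [-0.73  0.3   1.03  2.09 -0.57  0.6  -0.98]
```

```bash
python3 -m handwheel '[[0,0,0,0,0,0],[0,0,0,0,0,0],[0,0,0,0,0,0],[0,0,0,0,0,0],[0,0,0,0,0,0],[0,0,0,0,0,0],[0,0,0,0,0,0],[0,0,0,0,0,0]]' 
python3 -m handwheel '[[0,0,0,0,0,0],[0,0,0,0,0,0],[0,0,0,0,0,0],[0,0,0,0,0,0],[0,0,0,0,0,0],[0,0,0,0,0,0],[0,0,0,0,0,0],[0,0,0,0,0,0]]' 
python3 p5.py
python3 - <<'E'
from h import *
v={}
for cam in("top","side","wrist"):
    c=get_image(cam)
    for l in("scanner_window","scanner_tail","pack","red_drawer_handle"):
        for a in place_of(l,cam)[:2]:
            p=np.array(a["point"])*[640,480]
            print(cam,l,round(a["score"],2),p.round())
    print(cam,"expected win/tail/pack",proj(c,[.6314,-.1041,.1251]).round(),proj(c,[.546,-.0975,.248]).round(),proj(c,[.673,-.11,.06]).round(),"handle .5605", proj(c,[.5605,-.1315,.07]).round())
E
```

```text
clock: 29.5
position: [0.5717, -0.0988, 0.2005]
ee_rot: [3.079, -0.117, 0.55]
force: [0.1, -0.0, -1.4]
width: 0.369
gripper_force: 25.0
clock: 30.17
position: [0.5717, -0.0987, 0.2005]
ee_rot: [3.079, -0.117, 0.55]
force: [-0.5, 0.7, -1.3]
width: 0.367
gripper_force: 25.0
turn units(4deg), tool now: [-0.05 -0.05  0.02]  shift in tool-now: [-0.08  0.11  0.11]  shift in target axes: [-0.08  0.11  0.11]  world mm [-1. -2. -3.] t 30.2 F [-0.5  0.7 -1.3] w 0.367 g 25.0
window [ 0.6313 -0.1041  0.1243] in pack frame [0.0024 0.0026 0.0768] ang 0.3 in holder [ 0.0997 -0.4619  0.1243] tilt 35.2 j [-0.73  0.3   1.03  2.09 -0.57  0.6  -0.98]
top scanner_window 0.97 [168. 346.]
top scanner_window 0.77 [352. 205.]
top scanner_tail 0.71 [149. 350.]
top pack 0.64 [349. 195.]
top expected win/tail/pack [352. 205.] [356. 232.] [352. 195.] handle .5605 [361. 239.]
side scanner_window 0.75 [358. 454.]
side scanner_window 0.62 [295. 198.]
side scanner_tail 0.68 [358. 409.]
side pack 0.84 [284. 213.]
side red_drawer_handle 0.93 [334. 216.]
side expected win/tail/pack [299. 198.] [333. 164.] [286. 213.] handle .5605 [332. 218.]
wrist scanner_window 0.93 [319. 204.]
wrist pack 0.78 [323. 166.]
wrist expected win/tail/pack [322. 200.] [325. 402.] [325. 164.] handle .5605 [368. 311.]
```

All consistent and the hold is done. I retract along the same way and return to above the holder.

```bash
python3 -m handwheel '[[0,0,-0.5,0,0,0],[0,0,-0.9,0,0,0],[0,0,-0.9,0,0,0],[0,0,-0.9,0,0,0],[0,0,-1,0,0,0],[0,0,-1,0,0,0],[-0.2,-0.4,-1,0,0,0],[-0.2,-0.4,-1,0,0,0]]'
cat > p6.py <<'E'
from p5 import *
h=float(sys.argv[2]) if len(sys.argv)>2 else .2
print("holder goal nose z",h);plan(*tool_for(np.array([.425,.321,h]),RS0))
E
python3 p6.py .075 .22|tail -2
```

```text
clock: 31.58
position: [0.5171, -0.0797, 0.3283]
ee_rot: [3.082, -0.117, 0.548]
force: [1.6, 1.9, -2.5]
width: 0.371
gripper_force: 25.0
holder goal nose z 0.22
turn units(4deg), tool now: [ 0.14 -8.7  -4.58]  shift in tool-now: [ -6.19 -19.61  -1.56]  shift in target axes: [  0.18 -20.61   0.54]  world mm [-97. 401. -12.] t 31.6 F [ 1.6  1.9 -2.5] w 0.371 g 25.0
```

```bash
python3 -m handwheel '[[0,0,0,0,-0.8,-0.4],[0,0,0,0,-0.8,-0.4],[0,0,0,0,-0.8,-0.4],[0,0,0,0,-0.8,-0.4],[0,0,0,0,-0.8,-0.4],[0,0,0,0,-0.8,-0.4],[0,0,0,0,-0.8,-0.4],[0,0,0,0,-0.8,-0.4]]' 
python3 -m handwheel '[[0,0,0,0.04,-0.8,-0.45],[0,0,0,0.04,-0.8,-0.45],[0,0,0,0.04,-0.8,-0.45],[0,-0.7,0,0,0,0],[0,-1,0,0,0,0],[0,-1,0,0,0,0],[0,-1,0,0,0,0],[0,-1,0,0,0,0]]' 
python3 -m handwheel '[[0,-1,0,0,0,0],[0,-1,0,0,0,0],[0,-1,0,0,0,0],[0,-1,0,0,0,0],[0,-1,0,0,0,0],[0,-1,0,0,0,0],[0,-1,0,0,0,0],[0,-1,0,0,0,0]]' 
python3 -m handwheel '[[0,-1,0,0,0,0],[0,-1,0,0,0,0],[0,-1,0,0,0,0],[0,-1,0,0,0,0],[0,-1,0,0,0,0],[0,-0.5,0,0,0,0],[0,0,0,0,0,0],[0,0,0,0,0,0]]' 
python3 p6.py .075 .22|tail -3
```

```text
clock: 32.25
position: [0.5172, -0.0793, 0.3272]
ee_rot: [3.098, 0.224, -0.154]
force: [-0.6, -0.1, -0.9]
width: 0.369
gripper_force: 25.0
clock: 32.92
position: [0.495, 0.0131, 0.3275]
ee_rot: [3.062, 0.362, -0.411]
force: [-0.4, -0.2, -0.9]
width: 0.366
gripper_force: 25.0
clock: 33.58
position: [0.4576, 0.1689, 0.3277]
ee_rot: [3.063, 0.363, -0.411]
force: [0.9, 0.1, -2.5]
width: 0.374
gripper_force: 25.0
clock: 34.25
position: [0.4322, 0.2743, 0.3277]
ee_rot: [3.062, 0.363, -0.411]
force: [0.4, -0.3, -1.4]
width: 0.37
gripper_force: 25.0
window [0.4367 0.2743 0.2309] in pack frame [-0.1197  0.3646  0.2924] ang 35.4 in holder [ 0.0003 -0.0481  0.2309] tilt 0.4 j [-1.27  0.49  1.06  1.54 -0.41  1.63 -1.51]
holder goal nose z 0.22
turn units(4deg), tool now: [-0.02  0.09 -0.05]  shift in tool-now: [ 0.09 -2.41  0.54]  shift in target axes: [ 0.1  -2.41  0.54]  world mm [-12.  47. -11.] t 34.2 F [ 0.4 -0.3 -1.4] w 0.37 g 25.0
```

```bash
python3 -m handwheel '[[0,-0.8,0,0,0.09,-0.05],[0,-0.8,0,0,0,0],[0,-0.8,0,0,0,0],[0.25,0,0.95,0,0,0],[0.25,0,0.95,0,0,0],[0.25,0,0.95,0,0,0],[0.25,0,0.95,0,0,0],[0.25,0,0.95,0,0,0]]' 
python3 -m handwheel '[[0.25,0,0.95,0,0,0],[0.2,0,0.75,0,0,0],[0,0,0,0,0,0],[0,0,0,0,0,0]]' 
python3 p6.py .075 .012|tail -3
python3 - <<'E'
from h import *
for cam in("top","side","wrist"):
    c=get_image(cam)
    for l in("scanner_window","scanner_tail","holder"):
        for a in place_of(l,cam)[:2]:
            print(cam,l,round(a["score"],2),(np.array(a["point"])*[640,480]).round())
    print(cam,"exp win/tail/holder",proj(c,[.425,.321,.09]).round(),proj(c,[.425,.321,.24]).round(),proj(c,[.425,.321,.0]).round())
E
```

```text
clock: 34.92
position: [0.4201, 0.3224, 0.2287]
ee_rot: [3.064, 0.369, -0.402]
force: [0.5, 0.4, -1.6]
width: 0.371
gripper_force: 25.0
clock: 35.25
position: [0.4199, 0.3219, 0.1943]
ee_rot: [3.063, 0.368, -0.404]
force: [0.8, 0.5, -1.0]
width: 0.365
gripper_force: 25.0
window [0.4248 0.3221 0.0975] in pack frame [-0.209   0.4113  0.192 ] ang 35.1 in holder [0.0001 0.0012 0.0975] tilt 0.1 j [-1.29  0.62  0.98  1.7  -0.54  1.39 -1.49]
holder goal nose z 0.012
turn units(4deg), tool now: [-0.02  0.02 -0.01]  shift in tool-now: [1.1  0.06 4.13]  shift in target axes: [1.09 0.05 4.13]  world mm [  0.  -1. -85.] t 35.2 F [ 0.8  0.5 -1. ] w 0.365 g 25.0
top scanner_window 0.89 [168. 348.]
top scanner_window 0.57 [169. 292.]
top scanner_tail 0.89 [151. 353.]
top scanner_tail 0.69 [145. 290.]
top holder 0.63 [180. 294.]
top exp win/tail/holder [169. 293.] [150. 289.] [178. 295.]
side scanner_window 0.84 [291. 382.]
side scanner_window 0.82 [356. 455.]
side scanner_tail 0.97 [357. 406.]
side scanner_tail 0.89 [291. 325.]
side holder 0.86 [293. 415.]
side exp win/tail/holder [293. 384.] [290. 328.] [294. 412.]
wrist scanner_window 0.73 [317. 204.]
wrist scanner_window 0.61 [270. 278.]
wrist holder 0.58 [320. 157.]
wrist exp win/tail/holder [324. 196.] [328. 384.] [323. 154.]
```

Aligned. I lower gently.

```bash
python3 -m handwheel '[[0.15,0,0.55,0,0,0],[0.15,0,0.55,0,0,0],[0.15,0,0.55,0,0,0],[0.15,0,0.55,0,0,0],[0.12,0,0.45,0,0,0],[0.12,0,0.45,0,0,0],[0,0,0,0,0,0],[0,0,0,0,0,0]]' 
python3 p6.py .075 .011|tail -3
```

```text
clock: 36.52
position: [0.4203, 0.3215, 0.1298]
ee_rot: [3.063, 0.367, -0.403]
force: [0.1, 0.3, -1.2]
width: 0.37
gripper_force: 25.0
window [0.4252 0.3217 0.0329] in pack frame [-0.2456  0.4109  0.1389] ang 35.1 in holder [0.0004 0.0006 0.0329] tilt 0.1 j [-1.26  0.69  0.93  1.77 -0.6   1.28 -1.43]
holder goal nose z 0.011
turn units(4deg), tool now: [-0.03  0.02 -0.01]  shift in tool-now: [0.26 0.03 1.07]  shift in target axes: [0.26 0.02 1.07]  world mm [ -0.  -1. -22.] t 36.5 F [ 0.1  0.3 -1.2] w 0.37 g 25.0
```

```bash
python3 -m handwheel '[[0.06,0,0.22,0,0,0],[0.06,0,0.22,0,0,0],[0.05,0,0.2,0,0,0],[0.04,0,0.16,0,0,0],[0.03,0,0.12,0,0,0],[0,0,0,0,0,0],[0,0,0,0,0,0],[0,0,0,0,0,0]]' 
python3 p6.py .075 .010|tail -3
```

```text
clock: 37.18
position: [0.4205, 0.3217, 0.1114]
ee_rot: [3.064, 0.368, -0.402]
force: [0.3, 0.8, -1.9]
width: 0.375
gripper_force: 25.0
window [0.4256 0.322  0.0146] in pack frame [-0.2559  0.4113  0.1237] ang 35.0 in holder [0.0008 0.0009 0.0146] tilt 0.1 j [-1.25  0.71  0.92  1.78 -0.62  1.25 -1.41]
holder goal nose z 0.01
turn units(4deg), tool now: [-0.04  0.   -0.01]  shift in tool-now: [0.02 0.03 0.23]  shift in target axes: [0.02 0.03 0.23]  world mm [-1. -1. -5.] t 37.2 F [ 0.3  0.8 -1.9] w 0.375 g 25.0
```

```bash
python3 -m handwheel '[[0.025,0,0.1,0,0,0],[0.025,0,0.1,0,0,0],[0,0,0.05,0,0,0],[0,0,0,0,0,0],[0,0,0,0,0,0],[0,0,0,0,0,0],[0,0,0,0,0,0]]' 
python3 p6.py .075 .010|tail -3
```

```text
clock: 37.77
position: [0.4204, 0.3218, 0.1068]
ee_rot: [3.065, 0.368, -0.401]
force: [0.2, -0.4, 6.1]
width: 0.37
gripper_force: 25.0
window [0.4255 0.3222 0.01  ] in pack frame [-0.2586  0.4114  0.12  ] ang 35.0 in holder [0.0008 0.001  0.01  ] tilt 0.2 j [-1.25  0.72  0.91  1.79 -0.63  1.24 -1.41]
holder goal nose z 0.01
turn units(4deg), tool now: [-0.04 -0.01 -0.01]  shift in tool-now: [-0.04  0.04  0.01]  shift in target axes: [-0.04  0.04  0.01]  world mm [-1. -1.  0.] t 37.8 F [ 0.2 -0.4  6.1] w 0.37 g 25.0
```

The floor contact is felt (6 N) and the height is the original. I release and withdraw along the tool axis.

```bash
python3 -m handwheel '[[0,0,0,0,0,0],[0,0,0,0,0,0],[0,0,0,0,0,0],[0,0,0,0,0,0],[0,0,0,0,0,0],[0,0,0,0,0,0],[0,0,0,0,0,0],[0,0,0,0,0,0]]' 1 25
python3 -m handwheel '[[0,0,0,0,0,0],[0,0,0,0,0,0],[0,0,0,0,0,0],[0,0,-0.4,0,0,0],[0,0,-0.8,0,0,0],[0,0,-1,0,0,0],[0,0,-1,0,0,0],[0,0,-1,0,0,0]]' 1
python3 -m handwheel '[[0,0,-1,0,0,0],[0,0,-1,0,0,0],[0,0,-1,0,0,0],[0,0,-1,0,0,0],[0,0,-1,0,0,0],[0,0,0,0,0,0],[0,0,0,0,0,0],[0,0,0,0,0,0]]' 1
python3 - <<'E'
from h import *
for cam in("top","side","wrist"):
    c=get_image(cam)
    for l,z in(("scanner_window",.01),("scanner_tail",.16),("holder",0),("red_drawer_handle",.07)):
        for a in place_of(l,cam)[:2]:
            p=np.array(a["point"])*[640,480];print(cam,l,round(a["score"],2),onz(c,p,z).round(3))
print(observe()["position"])
E
```

```text
clock: 38.43
position: [0.4201, 0.3217, 0.1061]
ee_rot: [3.064, 0.368, -0.402]
force: [-0.1, 1.2, -0.4]
width: 0.902
gripper_force: 0.0
clock: 39.1
position: [0.4415, 0.3266, 0.1888]
ee_rot: [3.064, 0.368, -0.402]
force: [0.5, 0.2, 0.2]
width: 0.999
gripper_force: 0.0
clock: 39.77
position: [0.466, 0.3324, 0.2837]
ee_rot: [3.064, 0.368, -0.403]
force: [-0.7, 0.4, 0.6]
width: 1.003
gripper_force: 0.0
top scanner_window 0.62 [0.43  0.323 0.01 ]
top scanner_tail 0.72 [0.297 0.332 0.16 ]
top scanner_tail 0.67 [0.424 0.326 0.16 ]
top holder 0.83 [0.429 0.318 0.   ]
top red_drawer_handle 0.81 [ 0.565 -0.136  0.07 ]
top red_drawer_handle 0.18 [0.633 0.385 0.07 ]
side scanner_window 0.97 [0.291 0.346 0.01 ]
side scanner_window 0.77 [0.427 0.325 0.01 ]
side scanner_tail 0.81 [0.42  0.325 0.16 ]
side scanner_tail 0.58 [0.297 0.353 0.16 ]
side holder 0.8 [0.429 0.327 0.   ]
side red_drawer_handle 0.6 [ 0.558 -0.132  0.07 ]
wrist scanner_window 0.64 [0.304 0.343 0.01 ]
wrist scanner_tail 0.95 [0.425 0.323 0.16 ]
wrist scanner_tail 0.61 [0.305 0.34  0.16 ]
wrist holder 0.84 [0.424 0.324 0.   ]
wrist holder 0.17 [0.422 0.323 0.   ]
wrist red_drawer_handle 0.24 [0.46  0.083 0.07 ]
[0.46624419 0.33259522 0.2839845 ]
```

The scanner stands upright in its holder, the drawer is out and the robot is clear.

```bash
python3 -c "from cell import sign_off;print(sign_off())"
```

```text
the job is handed in; nothing more can be done
None
```

I handed the job in at about 40 s; `sign_off()` gave no verdict. By my measurements the red drawer is out to its stop, the scanner was held still about 77 mm square in front of the label for over a second, and it stands released in its holder; the blue drawer and bystanders were never touched.

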